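# Lock the orange parts bin with its key

### The arm

A 6-joint arm with a two-finger parallel gripper is mounted at the origin on the work surface. World frame = base frame: x ahead of the robot, y to its left, z up, the work surface at z = 0. Lengths are in mm, angles in degrees, forces in N, time in s.
With the tool pointing down it reaches from about 300 to 850 mm from the base axis. Payload 4.2 kg.
Tool frame: the origin (TCP) lies at the centre of the arm's flange, where the gripper is bolted on; the fingertips stand 191 mm ahead of it and the grasp point (between the pads) lies 172 mm ahead of it; y points along the fingers, x is the direction in which the jaws open and shut, and the axes are right-handed (so a half turn about y gives the same grasp; the last joint's range is limited). The gripper opens to 91 mm and grips with 3 to 60 N. Pads are 32 mm wide; open, the fingers measure 118 mm over their backs; the gripper's body (76 mm by 178 mm) begins 60 mm behind the grasp point.
Start: joints at [64.63, 18.312, 89.639, -0, 72.044, -1.146], TCP at [235.928, 524.367, 404.776] pointing down, gripper open.
Joint ranges: [-177.97, 177.97], [-48.28, 115.42], [12.27, 149.76], [-77.06, 257.06], [2.81, 150.46], [-146.56, 146.56]. Speed limits (degrees/s): [147.25, 147.25, 180, 180, 180, 180].

### API

Orientations are given as [roll, pitch, yaw] about the fixed x, y, z axes, in that order (R = Rz(yaw) Ry(pitch) Rx(roll)).
In Python, from workcell import env gives the robot as it stands.
- The arm moves only by the tool carry_out, never from a script. Its argument "increments" is a list of rows, each a list of 3 entries, a list of its own where there are three numbers: the turn, a rotation vector about the tool's x, y, z in rad, then the shift along the tool's x, y, z in mm, then the closure, from 0 (fully open) to 1 (shut). In form: [[[wx, wy, wz], [dx, dy, dz], claw], ...]. A call has 1 to 10 rows; each row is the pose to reach, as a shift and turn from the pose commanded when the call began, along the tool's axes at that moment; what a row does not reach only later rows make up. A row lasts 1/12 s, in which the tool goes at most 41.7 mm and 7.16 degrees, less where a joint would pass 70% of its speed; a pose out of reach is approached as far as the arm can. A call with a gripper value outside its range is refused whole. The fingers move at their own pace and stop on an object; "force" is the grip in N (left out, the last holds). Time passes only in rows, so rows that repeat a pose let the fingers close. It gives the time, the measured TCP pose, the force and the opening at its end, in the units of the state.
- env.state(): the state, without advancing time (a new reading comes with each control period).
- env.grab_frame(name): name is "side" or "top"; returns a dict with "frame" (480x640x3 uint8, blue, green, red), "z_map" (480x640 float32, mm along the optical axis (not along the pixel's ray), 0 where there is no reading), "camera_matrix" (3x3 intrinsics, pixels), "rvec" (rotation vector, rad) and "tvec" (3), from world to camera coordinates, as OpenCV has them. Camera axes: x right, y down, z forward; pixel columns grow to the right and rows downward; lengths in mm; the calibration is good to about 2 mm. A picture is of the moment at which its call begins.
- env.job_done(): hands the job in, once; it reports no verdict.
The state is a dict: "time_s": time; "qpos": joint angles; "qvel": joint speeds; "effort": joint torques, N m; "ee_pos": TCP position; "ee_rot": TCP orientation; "force": force on the tool from outside, world axes, zero at the start; "torque": the same for the moment, N m; "gripper_width": finger opening in mm.
Only numpy, scipy, OpenCV 4.12 (cv2) and the standard library are available. Lean on these libraries where they do the work, as an engineer would, in place of code of your own. Each camera call takes 0.05 s, during which the arm holds its last target. There are 200 camera calls.

### The job

Take the key with the orange handle out of the wooden key rack, press it fully home into the keyway of the lock with the orange ring (turning it to suit until it drops in), then turn it clockwise, seen from above, as far as it goes, so that the orange tongue swings over the bin's lid. Leave the key standing in the lock and let go of it.

Things in the scene. Friction and masses are not known exactly. Their poses are not given: they have to be found in the camera images.
- key_orange_grip (a point): Orange-handled key, 90 g, upright in a wooden rack beside blue and grey ones. Point: centre of handle, a slab 50 long (x) x 14 thick (y, pinch) x 40 high mm. Below: neck, round 50 mm shoulder with its underside 34 mm under the point, steel blade 24 (x) x 7 mm down to 68 mm under it. In the 45 mm high rack the blade is 34 mm deep. z up. Neighbours 80 mm off along its x. Half-turn symmetric.
- keyway (a point): Centre of the rim of the lock core with orange ring (72 mm wide), 110 mm above the table, on a grey post before an orange lidded bin. Slot: 27 mm (along this x) x 10 mm, 38 deep, widening in its top 12 mm to a 41 x 24 mouth. z up; x turns with the core. Key home: shoulder on rim, handle centre 34 mm above this point. The tongue reaches 82 mm out. The blue lock is not used.
- lock (a joint): Turn of the orange lock core about the vertical, rad: 0 = unlocked stop, grows clockwise seen from above, 1.3 = locked stop, tongue over the lid. Starts at 0 to 0.25. Light friction (0.05 N m); stays where left. The blade has about 0.13 rad of play in the slot before it drives the core.

How it is judged (in metres and radians):
On the way:
1. the orange key stands fully home in the orange lock, before the lock is turned to its locked end (horizontal distance between key_orange_grip and keyway below 0.012 m and z of key_orange_grip in the frame of keyway below 0.041 m and angle between key_orange_grip's own z axis and vertical below 0.2 rad and angle between the x axis of key_orange_grip and the x axis of keyway, either way round below 0.3 rad and value of joint lock below 0.9 rad), for 0.1 s.
At the end, for the whole second after the job is handed in: The orange key stands in the orange lock: handle centre within 12 mm of the lock axis and less than 41 mm above the rim (34 mm = shoulder on the rim), upright within 0.2 rad, handle along the slot within 0.3 rad; the lock stands beyond 1.05 rad (stop at 1.3) and key and lock are at rest (horizontal distance between key_orange_grip and keyway below 0.012 m and z of key_orange_grip in the frame of keyway below 0.041 m and angle between key_orange_grip's own z axis and vertical below 0.2 rad and angle between the x axis of key_orange_grip and the x axis of keyway, either way round below 0.3 rad and value of joint lock above 1.05 rad and velocity of joint lock below 0.1 rad/s and linear speed of key_orange below 0.02 m/s); the robot touches nothing.
It also fails if it takes over 45 s, if anything falls off the work surface, if the arm or the gripper's body presses on something with over 40 N, if the wrist force passes 120 N, or if a joint passes its speed limit or range.

## Working session

There is one attempt and no reset: what is moved stays moved. The work goes in short steps, Python scripts to look and compute and a tool call to move; the robot and the scene stay as the last step left them, time stands still between calls to the robot, and variables do not carry over. Pictures are saved under pics/ and viewed, about 8 in all and at most 12, crops included, and the job is handed in when it is done.

Besides the shell and the picture viewer there is one more tool, called after "Request:" by a JSON object that holds its "fn" and its "kwargs". carry_out: Moves the arm, as the interface text tells. Its arguments: {"type":"object","properties":{"increments":{"type":"array","items":{"type":"array"}},"force":{"type":"number"}},"required":["increments"]}

```bash
mkdir -p pics; cat > h.py <<'E'
import numpy as np, cv2
from workcell import env
def grab(n):
    f=env.grab_frame(n); R=cv2.Rodrigues(np.array(f["rvec"],float))[0]; t=np.array(f["tvec"],float).ravel(); K=np.array(f["camera_matrix"])
    z=f["z_map"].astype(float); v,u=np.mgrid[:480,:640]
    c=np.stack([(u-K[0,2])/K[0,0]*z,(v-K[1,2])/K[1,1]*z,z],-1)
    W=(c-t)@R; W[z==0]=np.nan
    return f["frame"],W,(K,R,t)
E
python3 - <<'E'
from h import *
import cv2
for n in("top","side"):
    im,W,(K,R,t)=grab(n); cv2.imwrite(f"pics/{n}0.png",im); np.save(f"pics/{n}0.npy",W); print(n,-R.T@t,R[2])
s=env.state();print(s)
E
```

```text
top [ 326.41654553  -23.57833121 1073.74882107] [ 0.1774021  -0.03712123 -0.98343811]
side [ 107.96495035 -496.05046872  637.57902096] [ 0.5304317   0.57168872 -0.62595065]
{'time_s': 0.1, 'qpos': array([ 6.46304899e+01,  1.83480478e+01,  8.96964073e+01,  1.40979762e-03,
        7.20442450e+01, -1.14690860e+00]), 'qvel': array([ 0.07301664, -0.07264768, -0.11674608, -0.08012219,  0.03172225,
       -0.02014385]), 'effort': array([-5.30545385e-04, -4.13330376e+01, -2.32508880e+01,  7.28839450e-02,
        4.21025371e-02, -4.73029377e-05]), 'ee_pos': array([235.86105947, 524.25377317, 404.02381353]), 'ee_rot': array([-8.99968844e+01,  8.86554383e-02,  6.57769652e+01]), 'force': array([-1.06442854, -0.94379383, -0.37812785]), 'torque': array([-0.04718858, -0.01003695, -0.0205797 ]), 'gripper_width': 91.74992180483183}
```

View pics/top0.png

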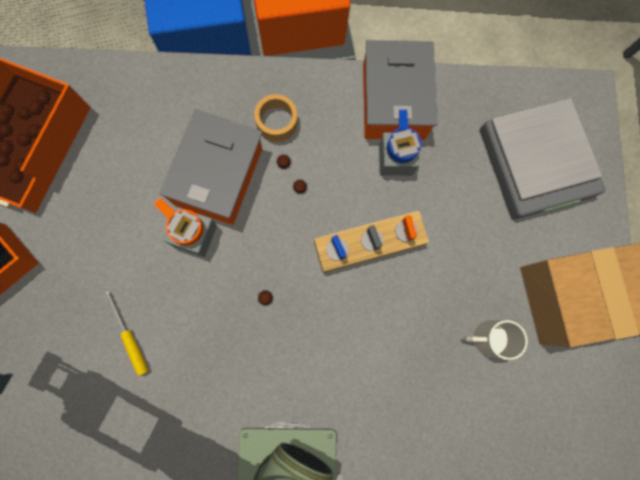

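View pics/side0.png

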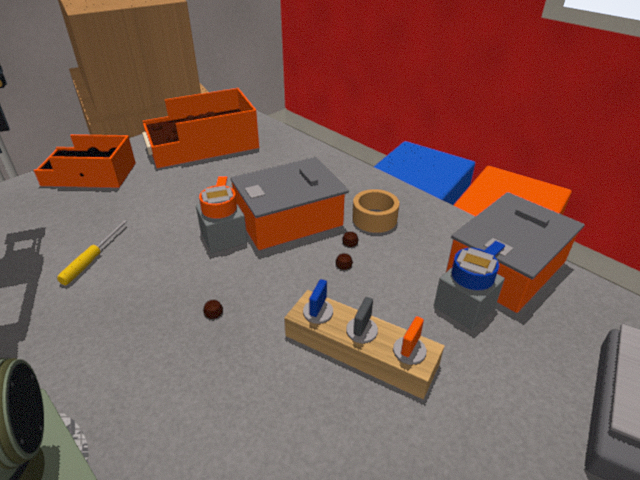

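Top view: the orange key is at about (410,228) in the rack. The orange lock is at (184,226), its tongue pointing up-left to (165,207), with the lid at its upper right. The side view agrees. Next I'll measure both.

```bash
python3 - <<'E'
from h import *
for n,boxk,boxl in(("top",(385,205,430,255),(145,190,220,260)),("side",(395,310,430,365),(190,170,245,225))):
    im=cv2.imread(f"pics/{n}0.png");W=np.load(f"pics/{n}0.npy")
    hsv=cv2.cvtColor(im,cv2.COLOR_BGR2HSV).astype(int)
    org=(hsv[...,0]<14)&(hsv[...,1]>150)&(hsv[...,2]>110)
    def sub(b,m):
        k=np.zeros(m.shape,bool);k[b[1]:b[3],b[0]:b[2]]=1;return W[k&m&~np.isnan(W[...,0])]
    P=sub(boxk,org);T=P[P[:,2]>np.percentile(P[:,2],95)-8]
    print(n,"key n",len(P),"ztop",np.percentile(P[:,2],[50,90,98]),cv2.minAreaRect(T[:,:2].astype(np.float32)),T.mean(0))
    P=sub(boxl,org);print(" lock org",len(P),np.percentile(P[:,2],[5,50,95]))
    # all points near rim level
    A=sub(boxl,np.ones_like(org));A=A[(A[:,2]>100)&(A[:,2]<125)]
    print(" rim",len(A),A.mean(0),np.percentile(A,[2,98],axis=0).round(1).tolist())
    yel=(hsv[...,0]>14)&(hsv[...,0]<35)&(hsv[...,1]>100)
    Y=sub(boxl,yel); print(" yel",len(Y),Y.mean(0),cv2.minAreaRect(Y[:,:2].astype(np.float32)))
    c=im[boxl[1]:boxl[3],boxl[0]:boxl[2]];k=im[boxk[1]-10:boxk[3]+10,boxk[0]-10:boxk[2]+10]
    cv2.imwrite(f"pics/{n}_crop.png",np.hstack([cv2.resize(c,(390,390),interpolation=2),cv2.resize(k,(390,390),interpolation=2)]))
E
```

```text
top key n 195 ztop [ 96.18851494 100.03640623 101.17751011] ((531.5115966796875, -248.48748779296875), (47.26534652709961, 13.215906143188477), 17.71269416809082) [ 529.36863574 -248.90070792   97.90812604]
 lock org 434 [ 18.1477001  103.46293314 110.65313575]
 rim 1035 [524.24834274 233.76589403 107.34003865] [[485.7, 193.6, 100.4], [570.1, 283.6, 112.7]]
 yel 153 [520.58110788 231.14167835  99.07941631] ((518.7708129882812, 228.69207763671875), (20.148021697998047, 38.37413787841797), 62.92205810546875)
side key n 481 ztop [ 95.24091957  99.7389492  100.57735315] ((532.2769165039062, -251.22280883789062), (49.65762710571289, 13.024887084960938), 14.649818420410156) [ 530.12535726 -252.11663936   98.47607375]
 lock org 779 [ 60.35693898  95.06434051 109.53954947]
 rim 769 [520.86205701 227.86819453 107.39340419] [[484.1, 191.9, 100.8], [568.1, 281.7, 111.7]]
 yel 119 [523.01199346 233.0412457  104.93547867] ((519.9514770507812, 227.19900512695312), (26.916196823120117, 39.0671272277832), 65.73101806640625)
```

View pics/top_crop.png

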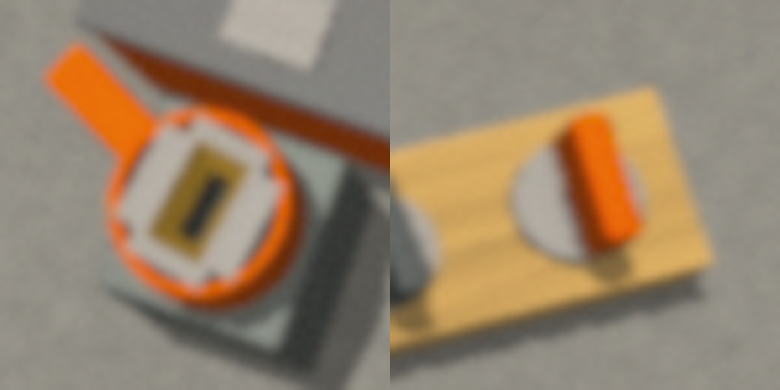

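The mouth centre is about (520,228), with the slot axis at about -26°. The key is at about (531.5,-250), with its long axis at about +16°. The rack line runs across the handle's long axis, not along it as the task note says, so I'll approach with the jaws partly closed.

```bash
cat > d.py <<'E'
import sys
from h import *
from scipy.spatial.transform import Rotation as Ro
def delta(x,y,z,yaw):
    s=env.state();R=Ro.from_euler('xyz',s["ee_rot"],degrees=True);T=Ro.from_euler('xyz',[-90,0,yaw],degrees=True)
    print("turn",(R.inv()*T).as_rotvec().round(4),"shift",R.inv().apply(np.array([x,y,z])-s["ee_pos"]).round(1),"now",s["ee_pos"].round(1),s["ee_rot"].round(1),"F",s["force"].round(1),"w",round(s["gripper_width"],1),"t",s["time_s"],"q6",s["qpos"][5].round(1))
if __name__=="__main__": delta(*map(float,sys.argv[1:]))
E
python3 d.py 531.5 -250 405 106
```

```text
turn [-6.00e-04 -7.02e-01 -1.50e-03] shift [-5.848e+02 -1.000e-01 -5.873e+02] now [235.9 524.3 404. ] [-90.    0.1  65.8] F [-1.1 -0.9 -0.4] w 91.7 t 0.1 q6 -1.1
```

Request:
{"fn": "carry_out", "kwargs": {"increments": [[[0,-0.702,0],[-585,0,-587],0.4],[[0,-0.702,0],[-585,0,-587],0.4],[[0,-0.702,0],[-585,0,-587],0.4],[[0,-0.702,0],[-585,0,-587],0.4],[[0,-0.702,0],[-585,0,-587],0.4],[[0,-0.702,0],[-585,0,-587],0.4],[[0,-0.702,0],[-585,0,-587],0.4],[[0,-0.702,0],[-585,0,-587],0.4],[[0,-0.702,0],[-585,0,-587],0.4],[[0,-0.702,0],[-585,0,-587],0.4]]}}

```text
time_s: 0.93
ee_pos: [380.4, 144.3, 404.7]
ee_rot: [-90.0, -0.0, 106.0]
force: [0.7, -0.3, -0.1]
gripper_width: 54.6
```

```bash
python3 d.py 531.5 -250 405 106
```

```text
turn [0.0001 0.0005 0.0001] shift [-4.207e+02 -3.000e-01 -3.630e+01] now [380.4 144.3 404.7] [-90.  -0. 106.] F [ 0.7 -0.3 -0.1] w 54.6 t 0.9333 q6 -86.9
```

Request:
{"fn": "carry_out", "kwargs": {"increments": [[[0,0,0],[-420,0,-36],0.4],[[0,0,0],[-420,0,-36],0.4],[[0,0,0],[-420,0,-36],0.4],[[0,0,0],[-420,0,-36],0.4],[[0,0,0],[-420,0,-36],0.4],[[0,0,0],[-420,0,-36],0.4],[[0,0,0],[-420,0,-36],0.4],[[0,0,0],[-420,0,-36],0.4],[[0,0,0],[-420,0,-36],0.4],[[0,0,0],[-420,0,-36],0.4]]}}

```text
time_s: 1.77
ee_pos: [529.3, -245.2, 404.3]
ee_rot: [-90.0, -0.0, 106.0]
force: [1.1, -0.3, 0.2]
gripper_width: 54.5
```

Request:
{"fn": "carry_out", "kwargs": {"increments": [[[0,0,0],[0,0,0],0.4],[[0,0,0],[0,0,0],0.4]]}}

```text
time_s: 1.93
ee_pos: [529.4, -244.8, 403.5]
ee_rot: [-89.9, -0.1, 105.8]
force: [0.1, 0.1, 0.4]
gripper_width: 54.8
```

```bash
python3 d.py 531.5 -250 340 106; python3 - <<'E'
from h import *
im,W,_=grab("side"); cv2.imwrite("pics/s1.png",im)
E
```

```text
turn [-0.0014 -0.0031  0.0017] shift [-5.7 63.5 -0.7] now [ 529.4 -244.8  403.5] [-8.990e+01 -1.000e-01  1.058e+02] F [0.1 0.1 0.4] w 54.8 t 1.9333 q6 -131.8
```

View pics/s1.png

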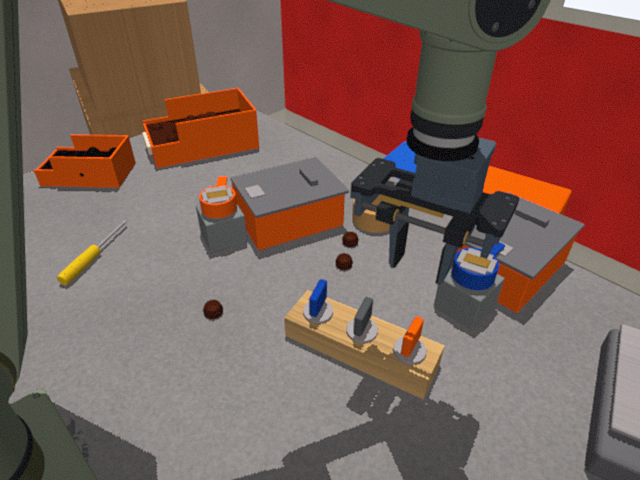

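The gripper hangs open above the key, with its fingers at about (398,242) and (445,265). The key is at (413,335) below, and the jaws span it correctly. Now I'll descend, grip and lift.

Request:
{"fn": "carry_out", "kwargs": {"increments": [[[0,0,0],[-5.5,40,-1],0.4],[[0,0,0],[-5.5,75,-1],0.4],[[0,0,0],[-5.5,100,-1],0.4],[[0,0,0],[-5.5,120,-1],0.4],[[0,0,0],[-5.5,135,-1],0.4],[[0,0,0],[-5.5,145,-1],0.4],[[0,0,0],[-5.5,149,-1],0.4],[[0,0,0],[-5.5,149,-1],0.4]]}}

```text
time_s: 2.65
ee_pos: [531.4, -247.0, 255.5]
ee_rot: [-89.9, -0.1, 106.1]
force: [-0.8, -0.5, 0.1]
gripper_width: 54.4
```

```bash
python3 d.py 531.5 -250 254 106; python3 - <<'E'
from h import *
im,W,_=grab("side"); cv2.imwrite("pics/s2.png",cv2.resize(im[200:420,280:520],None,fx=2.5,fy=2.5))
E
```

```text
turn [-0.0009  0.0011  0.0011] shift [-2.9  1.5  0.7] now [ 531.4 -247.   255.5] [-8.990e+01 -1.000e-01  1.061e+02] F [-0.8 -0.5  0.1] w 54.4 t 2.65 q6 -132.1
```

View pics/s2.png

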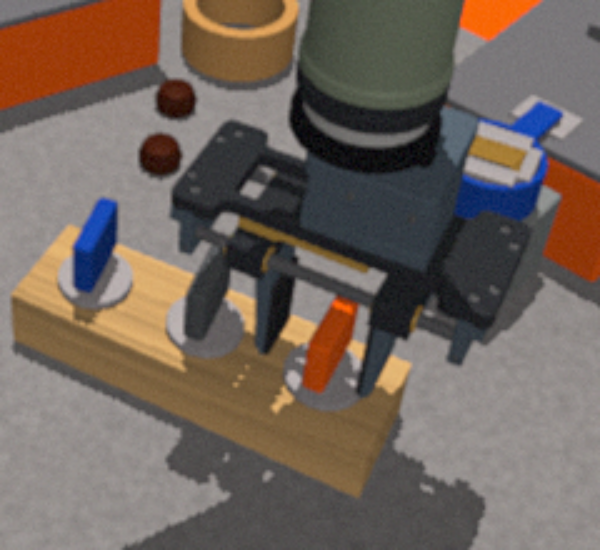

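The fingers straddle the orange handle at crop (330,345), clear of the grey key. Closing.

Request:
{"fn": "carry_out", "kwargs": {"increments": [[[0,0,0],[-2,1,0.5],0.5],[[0,0,0],[-2,1,0.5],0.7],[[0,0,0],[-2,1,0.5],0.95],[[0,0,0],[-2,1,0.5],0.95],[[0,0,0],[-2,1,0.5],0.95],[[0,0,0],[-2,1,0.5],0.95],[[0,0,0],[-2,1,0.5],0.95]], "force": 25}}

```text
time_s: 3.28
ee_pos: [531.7, -250.2, 254.9]
ee_rot: [-90.0, 0.0, 106.0]
force: [-0.7, -1.0, 0.6]
gripper_width: 14.0
```

Request:
{"fn": "carry_out", "kwargs": {"increments": [[[0,0,0],[0,-10,0],0.95],[[0,0,0],[0,-25,0],0.95],[[0,0,0],[0,-45,0],0.95],[[0,0,0],[0,-70,0],0.95],[[0,0,0],[0,-100,0],0.95],[[0,0,0],[0,-130,0],0.95],[[0,0,0],[0,-150,0],0.95],[[0,0,0],[0,-150,0],0.95]]}}

```text
time_s: 3.95
ee_pos: [532.2, -250.3, 410.5]
ee_rot: [-90.4, 0.4, 106.0]
force: [0.5, 0.0, -0.5]
gripper_width: 13.7
```

```bash
python3 d.py 519.5 228 405 64; python3 - <<'E'
from h import *
im,W,_=grab("side"); cv2.imwrite("pics/s3.png",im)
hsv=cv2.cvtColor(im,cv2.COLOR_BGR2HSV).astype(int)
E
```

```text
turn [ 0.0098  0.733  -0.0038] shift [ 463.3    3.2 -119.6] now [ 532.2 -250.3  410.5] [-90.4   0.4 106. ] F [ 0.5  0.  -0.5] w 13.7 t 3.95 q6 -132.3
```

Request:
{"fn": "carry_out", "kwargs": {"increments": [[[0,0.733,0],[463,3,-120],0.95],[[0,0.733,0],[463,3,-120],0.95],[[0,0.733,0],[463,3,-120],0.95],[[0,0.733,0],[463,3,-120],0.95],[[0,0.733,0],[463,3,-120],0.95],[[0,0.733,0],[463,3,-120],0.95],[[0,0.733,0],[463,3,-120],0.95],[[0,0.733,0],[463,3,-120],0.95],[[0,0.733,0],[463,3,-120],0.95],[[0,0.733,0],[463,3,-120],0.95]]}}

```text
time_s: 4.83
ee_pos: [520.6, 150.5, 400.6]
ee_rot: [-89.8, 0.1, 64.0]
force: [0.4, -0.4, -0.2]
gripper_width: 14.0
```

```bash
python3 d.py 519.5 228 405 64
```

```text
turn [-0.0026 -0.0001 -0.0023] shift [69.1 -4.5 35. ] now [520.6 150.5 400.6] [-89.8   0.1  64. ] F [ 0.4 -0.4 -0.2] w 14.0 t 4.8333 q6 -49.1
```

Request:
{"fn": "carry_out", "kwargs": {"increments": [[[0,0,0],[35,-2,17],0.95],[[0,0,0],[60,-3,30],0.95],[[0,0,0],[68,-4,34],0.95],[[0,0,0],[68,-4,34],0.95],[[0,0,0],[68,-4,34],0.95]]}}

```text
time_s: 5.25
ee_pos: [520.6, 224.3, 405.0]
ee_rot: [-89.9, 0.2, 64.1]
force: [0.1, -0.4, -0.3]
gripper_width: 14.1
```

```bash
python3 d.py 519.5 228 370 64; python3 - <<'E'
from h import *
im,W,(K,R,t)=grab("side"); cv2.imwrite("pics/s4.png",im)
s=cv2.resize(im[60:260,150:350],None,fx=2.5,fy=2.5)
np.save("pics/s4.npy",W)
im2,W2,_=grab("top"); cv2.imwrite("pics/t4.png",im2)
cv2.imwrite("pics/c4.png",np.hstack([s[:,:400],cv2.resize(im2[150:300,110:260],(500,500))[:,100:500]]))
E
```

```text
turn [-0.0013  0.0009 -0.0029] shift [ 2.9 35.   2.5] now [520.6 224.3 405. ] [-89.9   0.2  64.1] F [ 0.1 -0.4 -0.3] w 14.1 t 5.25 q6 -41.9
```

View pics/s4.png

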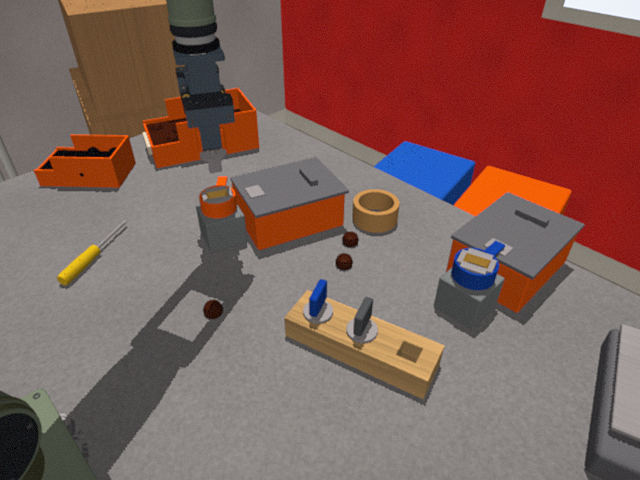

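The key hangs under the gripper at about (215,158), directly above the lock mouth (217,195), and its slot in the rack is empty. I'll check where the blade is with the same camera.

```bash
python3 - <<'E'
from h import *
W=np.load("pics/s4.npy");P=W[~np.isnan(W[...,0])]
m=(abs(P[:,0]-520)<60)&(abs(P[:,1]-228)<60);P=P[m]
v=np.array([np.cos(np.radians(-26)),np.sin(np.radians(-26))]);n=np.array([-v[1],v[0]])
for a in range(150,225,5):
    q=P[(P[:,2]>=a)&(P[:,2]<a+5)]
    if len(q)>2:
        d=q[:,:2]-[520,228]; print(a,len(q),"along",np.percentile(d@v,[5,95]).round(1),"across",np.percentile(d@n,[5,50,95]).round(1))
im,W,_=None,W,None
# rim circle-less check of lock in same frame: ring extents
q=P[(P[:,2]>104)&(P[:,2]<114)];print(len(q),np.percentile(q,[2,98],axis=0).round(1))
E
```

```text
160 19 along [-6.6 13.2] across [-7.5 -5.2 -3.2]
165 26 along [-7.1 14.3] across [-8.1 -5.9 -4.3]
170 32 along [-7.1 13.8] across [-7.4 -5.7 -3.9]
175 32 along [-7.1 13.3] across [-8.4 -5.8 -3.7]
180 25 along [-6.9 15.1] across [-7.8 -6.  -4.4]
195 54 along [-18.2  22.4] across [-27.5 -23.3 -10.8]
200 209 along [-17.3  24.3] across [-25.5  -9.9   5.6]
205 14 along [-2.1  8.5] across [-10.6  -7.7  -4.1]
210 26 along [-19.6  27.1] across [-14.5  -9.2  -7.1]
215 58 along [-19.5  26.5] across [-19.5 -16.2  -7.9]
220 63 along [-18.9  24.6] across [-20.  -17.2  -7.6]
584 [[484.7 192.8 104.3]
 [551.9 260.  111.9]]
```

The key sits about 2 mm off in x and 3.6 mm off in y from the mouth. I'll correct that and lower it into the mouth.

```bash
python3 d.py 519 228.3 346 64
```

```text
turn [-0.0007 -0.0013 -0.0018] shift [ 3.8 59.6  3.8] now [520.8 223.3 405.6] [-90.    0.1  63.9] F [ 0.5  0.1 -1.2] w 14.0 t 5.35 q6 -41.9
```

Request:
{"fn": "carry_out", "kwargs": {"increments": [[[0,0,0],[2.5,0,3],0.95],[[0,0,0],[2.5,15,3],0.95],[[0,0,0],[2.5,30,3],0.95],[[0,0,0],[2.5,40,3],0.95],[[0,0,0],[2.5,46,3],0.95],[[0,0,0],[2.5,46,3],0.95],[[0,0,0],[2.5,46,3],0.95]], "force": 25}}

```text
time_s: 5.93
ee_pos: [519.4, 227.9, 360.5]
ee_rot: [-90.0, -0.0, 64.0]
force: [-0.4, -0.1, -0.2]
gripper_width: 13.6
```

```bash
python3 d.py 519 228.3 342 64
```

```text
turn [-0.     -0.0006  0.0001] shift [ 0.1 18.5  0.5] now [519.4 227.9 360.5] [-90.  -0.  64.] F [-0.4 -0.1 -0.2] w 13.6 t 5.9333 q6 -41.4
```

Positioned over the mouth. Now I'll lower slowly and watch the force.

Request:
{"fn": "carry_out", "kwargs": {"increments": [[[0,0,0],[0,4,0.5],0.95],[[0,0,0],[0,8,0.5],0.95],[[0,0,0],[0,12,0.5],0.95],[[0,0,0],[0,15,0.5],0.95],[[0,0,0],[0,18,0.5],0.95],[[0,0,0],[0,18,0.5],0.95]]}}

```text
time_s: 6.43
ee_pos: [518.6, 228.3, 341.7]
ee_rot: [-90.0, 0.1, 64.0]
force: [-0.7, -0.4, -1.6]
gripper_width: 13.9
```

Request:
{"fn": "carry_out", "kwargs": {"increments": [[[0,0,0],[0,2,0],0.95],[[0,0,0],[0,4,0],0.95],[[0,0,0],[0,4,0],0.95]]}}

```text
time_s: 6.68
ee_pos: [518.7, 228.3, 337.8]
ee_rot: [-90.0, 0.1, 64.0]
force: [-0.6, -2.4, -2.8]
gripper_width: 13.7
```

Request:
{"fn": "carry_out", "kwargs": {"increments": [[[0,0,0],[0,3,0],0.95],[[0,0,0],[0,6,0],0.95],[[0,0,0],[0,6,0],0.95]]}}

```text
time_s: 6.93
ee_pos: [518.7, 228.3, 331.6]
ee_rot: [-90.0, 0.1, 64.0]
force: [-1.1, -1.9, -2.1]
gripper_width: 13.6
```

```bash
python3 d.py 519 228.3 318 64
```

```text
turn [-0.0007 -0.0001 -0.001 ] shift [ 0.2 13.6 -0.3] now [518.7 228.3 331.6] [-90.    0.1  64. ] F [-1.1 -1.9 -2.1] w 13.6 t 6.9333 q6 -41.4
```

Request:
{"fn": "carry_out", "kwargs": {"increments": [[[0,0,0],[0,3,0],0.95],[[0,0,0],[0,6,0],0.95],[[0,0,0],[0,9,0],0.95],[[0,0,0],[0,11,0],0.95],[[0,0,0],[0,11,0],0.95]]}}

```text
time_s: 7.35
ee_pos: [518.7, 228.3, 320.6]
ee_rot: [-90.0, 0.1, 64.0]
force: [-1.9, -3.8, -2.8]
gripper_width: 13.9
```

Request:
{"fn": "carry_out", "kwargs": {"increments": [[[0,0,0],[0,2,0],0.95],[[0,0,0],[0,2,0],0.95]]}}

```text
time_s: 7.52
ee_pos: [518.6, 228.3, 319.9]
ee_rot: [-90.0, 0.0, 64.0]
force: [-3.5, -3.6, 3.4]
gripper_width: 13.9
```

Request:
{"fn": "carry_out", "kwargs": {"increments": [[[0,0,0],[0,2,0],0.95],[[0,0,0],[0,2,0],0.95]]}}

```text
time_s: 7.68
ee_pos: [518.5, 228.2, 319.8]
ee_rot: [-90.0, -0.0, 64.0]
force: [-6.8, -6.2, 15.5]
gripper_width: 14.0
```

The key is home: TCP z is 319.9, as expected for the shoulder on the rim, and the force is rising. I'll ease the press and turn clockwise about the key axis.

Request:
{"fn": "carry_out", "kwargs": {"increments": [[[0,0,0],[0,-2,0],0.95],[[0,0.1,0],[0,-2,0],0.95],[[0,0.2,0],[0.3,-2,0],0.95],[[0,0.3,0],[0.4,-2,0],0.95],[[0,0.4,0],[0.5,-2,-0.1],0.95],[[0,0.5,0],[0.7,-2,-0.2],0.95],[[0,0.5,0],[0.7,-2,-0.2],0.95]], "force": 30}}

```text
time_s: 8.27
ee_pos: [519.0, 228.2, 320.0]
ee_rot: [-90.1, 0.1, 35.2]
force: [-2.6, -6.7, 4.8]
gripper_width: 13.6
```

```bash
python3 - <<'E'
from h import *
s=env.state();print(s["ee_pos"],s["ee_rot"],s["force"],s["torque"],s["gripper_width"])
a,W,_=grab("side");b,_,_=grab("top")
cv2.imwrite("pics/c5.png",np.hstack([cv2.resize(a[100:260,150:310],(400,400)),cv2.resize(b[150:310,100:260],(400,400))]))
E
```

```text
[519.04656252 228.24499408 319.95737085] [-90.08785681   0.10553311  35.1977388 ] [-2.60244172 -6.6959028   4.80804868] [-1.48253343  0.71628738  0.09845299] 13.606221965738598
```

View pics/c5.png

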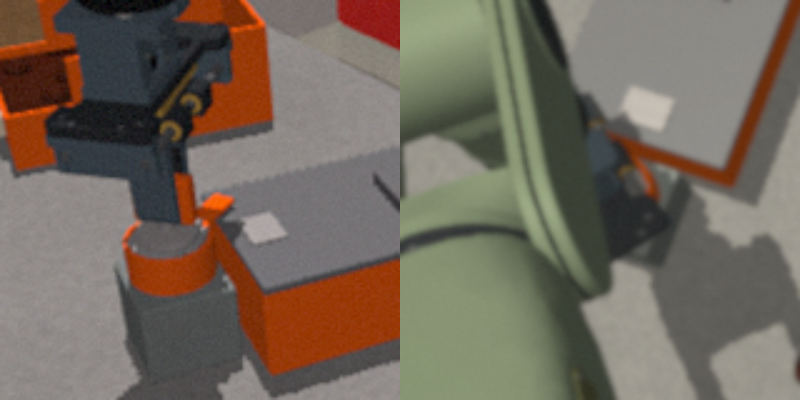

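The shoulder lies flush on the rim at (168,237) in the left crop, and the tongue at (215,205) is swinging toward the lid. Continuing the turn.

Request:
{"fn": "carry_out", "kwargs": {"increments": [[[0,0.1,0],[0,0,-0.3],0.95],[[0,0.2,0],[0,0,-0.4],0.95],[[0,0.3,0],[0.1,0,-0.5],0.95],[[0,0.4,0],[0.3,0,-0.5],0.95],[[0,0.5,0],[0.4,0,-0.6],0.95],[[0,0.6,0],[0.5,0,-0.7],0.95],[[0,0.65,0],[0.6,0,-0.7],0.95],[[0,0.65,0],[0.6,0,-0.7],0.95]]}}

```text
time_s: 9.03
ee_pos: [519.4, 228.4, 319.9]
ee_rot: [-90.1, 0.1, -2.0]
force: [-5.2, -4.9, 6.1]
gripper_width: 13.8
```

```bash
python3 -c "
from h import *
s=env.state();print(s['ee_rot'],s['force'],s['torque'],s['gripper_width'])"
```

```text
[-90.07951254   0.1409409   -1.98149729] [-5.24813266 -4.85781273  6.10373417] [-1.25343791  1.08713131 -0.02689608] 13.774233067115151
```

Request:
{"fn": "carry_out", "kwargs": {"increments": [[[0,0.05,0],[0,0,0],0.95],[[0,0.1,0],[0,0,0],0.95],[[0,0.1,0],[0,0,0],0.95]]}}

```text
time_s: 9.28
ee_pos: [519.3, 228.6, 319.9]
ee_rot: [-90.0, 0.2, -7.7]
force: [-6.3, -5.0, 6.6]
gripper_width: 13.9
```

```bash
python3 -c "
from h import *
s=env.state();print(s['ee_rot'],s['force'],s['torque'],s['effort'][5])"
```

```text
[-90.04625775   0.1550404   -7.7186887 ] [-6.28295926 -4.95727748  6.58211001] [-1.01937313e+00  1.24837316e+00  3.86779340e-04] 0.2904008701443672
```

Request:
{"fn": "carry_out", "kwargs": {"increments": [[[0,0.05,0],[0,0,0],0.95],[[0,0.1,0],[0,0,0],0.95],[[0,0.1,0],[0,0,0],0.95]]}}

```text
time_s: 9.53
ee_pos: [519.1, 228.9, 320.0]
ee_rot: [-90.1, 0.2, -13.3]
force: [-6.6, -2.5, 6.0]
gripper_width: 14.2
```

```bash
python3 -c "
from h import *
s=env.state();print(s['ee_rot'],s['force'],s['torque'],s['effort'][5])
a,W,_=grab('side')
cv2.imwrite('pics/c6.png',cv2.resize(a[100:260,150:360],None,fx=3,fy=3))"
```

```text
[-90.06971684   0.16158757 -13.26623651] [-6.55925482 -2.45181304  6.00656993] [-0.7232774   1.37816054  0.95801352] 1.2669268995523453
```

View pics/c6.png

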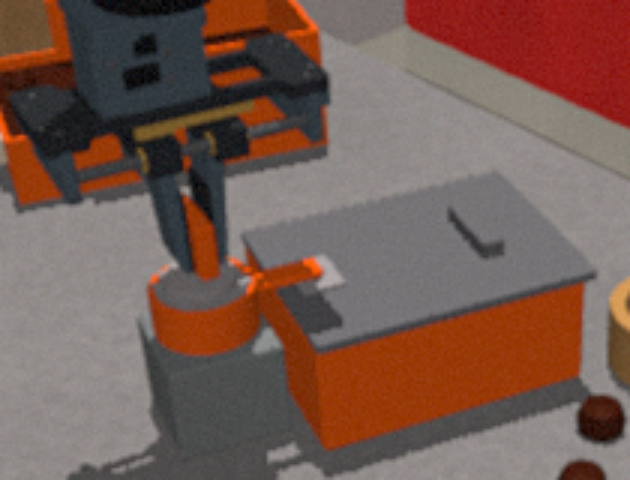

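The moment jumped to 0.96 N m, so the lock is at its stop, and the tongue lies on the lid's pale patch at (320,270). I'll ease the twist, open partly and lift straight up.

Request:
{"fn": "carry_out", "kwargs": {"increments": [[[0,-0.05,0],[0,-1,0],0.95],[[0,-0.05,0],[0,-1,0],0.95],[[0,-0.05,0],[0,-1,0],0.8],[[0,-0.05,0],[0,-1,0],0.6],[[0,-0.05,0],[0,-1,0],0.6],[[0,-0.05,0],[0,-1,0],0.6],[[0,-0.05,0],[0,-1,0],0.6]]}}

```text
time_s: 10.17
ee_pos: [520.6, 229.1, 320.6]
ee_rot: [-89.9, -0.1, -10.5]
force: [-0.3, -0.1, 0.8]
gripper_width: 36.5
```

Request:
{"fn": "carry_out", "kwargs": {"increments": [[[0,0,0],[0,-5,0],0.6],[[0,0,0],[0,-15,0],0.6],[[0,0,0],[0,-35,0],0.6],[[0,0,0],[0,-60,0],0.6],[[0,0,0],[0,-90,0],0.6],[[0,0,0],[0,-120,0],0.6],[[0,0,0],[0,-130,0],0.6],[[0,0,0],[0,-130,0],0.6],[[0,0,0],[0,-130,0],0.6]]}}

```text
time_s: 10.92
ee_pos: [520.0, 228.7, 450.3]
ee_rot: [-90.0, -0.0, -10.5]
force: [-0.5, 0.6, -0.5]
gripper_width: 36.6
```

```bash
python3 - <<'E'
from h import *
s=env.state();print(s['ee_pos'],s['force'],s['qvel'].round(2),s['gripper_width'])
a,W,_=grab('side')
cv2.imwrite('pics/c7.png',cv2.resize(a[100:260,150:360],None,fx=3,fy=3))
hsv=cv2.cvtColor(a,cv2.COLOR_BGR2HSV).astype(int)
o=(hsv[...,0]<14)&(hsv[...,1]>150)&(hsv[...,2]>110)&(np.linalg.norm(W[...,:2]-[520,228],axis=-1)<90)
P=W[o];H=P[(P[:,2]>128)&(P[:,2]<190)];T=H[H[:,2]>150]
print("handle",len(H),"ztop",np.percentile(H[:,2],[50,98]),cv2.minAreaRect(H[:,:2].astype(np.float32)))
r=np.linalg.norm(P[:,:2]-[520,228],axis=1);G=P[(r>42)&(P[:,2]>95)&(P[:,2]<125)]
d=G.mean(0)-[520,228,0];print("tongue",len(G),G.mean(0),np.degrees(np.arctan2(d[1],d[0])))
W0=np.load("pics/side0.npy");a=cv2.imread("pics/side0.png");hsv=cv2.cvtColor(a,cv2.COLOR_BGR2HSV).astype(int)
r=np.linalg.norm(W0[...,:2]-[520,228],axis=-1);o=(hsv[...,0]<14)&(hsv[...,1]>150)&(hsv[...,2]>110)&(r>42)&(r<85)&(W0[...,2]>103)&(W0[...,2]<125)
d=W0[o].mean(0)-[520,228,0];print("tongue0",o.sum(),W0[o].mean(0),np.degrees(np.arctan2(d[1],d[0])))
E
```

```text
[519.96999355 228.67012462 450.33133552] [-0.49660597  0.62517419 -0.53482916] [-0.02  1.43  2.6  -0.08 -0.15 -0.04] 36.5978833961405
handle 298 ztop [152.30667886 165.20007358] ((517.436279296875, 224.54026794433594), (46.88463592529297, 13.625991821289062), 81.41775512695312)
tongue 128 [576.06556816 205.11794185 102.00220513] -22.201860340694157
tongue0 39 [559.74658491 271.72096125 103.80905446] 47.726126952538095
```

View pics/c7.png

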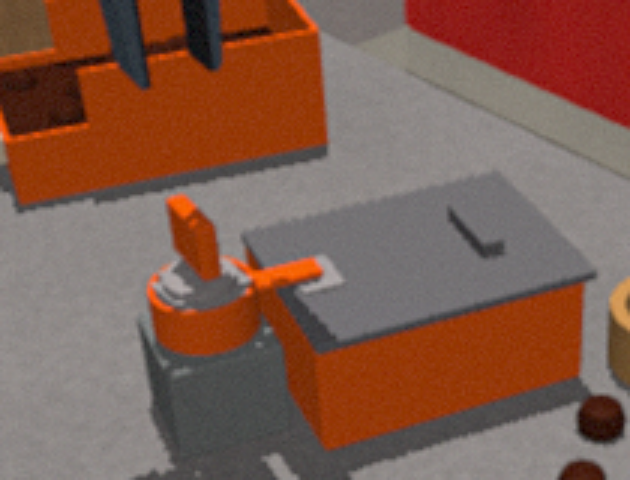

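The key stands in the lock and the tongue is on the lid patch. I'll check tilt and centring numerically before handing in.

```bash
python3 - <<'E'
from h import *
for n in("side","top"):
    a,W,_=grab(n)
    if n=="top": cv2.imwrite('pics/t8.png',cv2.resize(a[150:310,100:260],(480,480)))
    hsv=cv2.cvtColor(a,cv2.COLOR_BGR2HSV).astype(int)
    o=(hsv[...,0]<14)&(hsv[...,1]>150)&(hsv[...,2]>110)&(np.linalg.norm(W[...,:2]-[520,228],axis=-1)<50)
    P=W[o];
    for lo,hi in((126,136),(136,146),(146,156),(156,161),(161,168)):
        q=P[(P[:,2]>lo)&(P[:,2]<hi)]
        if len(q)>4: print(n,lo,len(q),np.median(q,0).round(1),q[:,:2].min(0).round(1),q[:,:2].max(0).round(1))
    r=np.linalg.norm(W[...,:2]-[520,228],axis=-1);sat=hsv[...,1]<90
    q=W[sat&(r<24)&(W[...,2]>105)&(W[...,2]<130)];
    if len(q)>5:
        A=np.c_[q[:,:2]-[520,228],np.ones(len(q))];print(n,"shoulder",len(q),np.percentile(q[:,2],[5,50,95]).round(1),np.linalg.lstsq(A,q[:,2],rcond=None)[0].round(3))
E
```

```text
side 126 50 [512.5 208.4 131.8] [508.5 201.9] [519.6 246.8]
side 136 60 [512.9 207.6 140.4] [508.2 201.4] [520.5 247. ]
side 146 63 [512.4 207.6 150.4] [507.6 202.2] [521.2 243.8]
side 156 35 [512.4 212.7 158.7] [507.6 200.7] [519.  246.8]
side 161 92 [516.7 223.8 164.1] [507.8 201.8] [527.5 248.8]
side shoulder 185 [112.8 116.3 118.7] [1.00000e-03 6.50000e-02 1.16571e+02]
top 136 21 [510.9 222.6 141.4] [508.4 204.2] [515.  249.5]
top 146 22 [511.7 223.3 150.3] [507.9 202.9] [515.8 248.3]
top 156 25 [511.6 216.2 159.5] [508.2 203.2] [526.4 250.1]
top 161 97 [516.1 221.3 163.6] [508.8 203.7] [526.4 249.3]
top shoulder 214 [113.2 115.7 118.5] [-1.0000e-02  1.3000e-02  1.1578e+02]
```

```bash
python3 -c "
from workcell import env
print(env.job_done())"
```

```text
the job is handed in; nothing more can be done
None
```

I took the orange key out of the rack and pressed it home in the orange lock. I then turned it clockwise to the stop, let go, lifted the gripper clear and handed the job in at about 11 s. `env.job_done()` gave no verdict, so the results below are my own checks.

- **Key home:** It seated with the flange (TCP) at z = 319.8 mm; about 319.9 was expected, and the press force rose to 15.5 N. After release, the handle top measured about 164 mm, which puts the handle centre about 34 mm above the rim.
- **Upright and centred:** The handle faces are vertical within the measurement noise. Its centre is roughly 3 mm from the estimated lock axis, against a limit of 12 mm.
- **Locked:** I stopped turning when the twist moment jumped to about 1 N m. The tongue had swung about 70° (1.22 rad) from where it started and lies on the lid's pale patch.
- **Robot clear:** The gripper is open and about 130 mm above the key, with wrist force near zero.

**Disagreement:** The task says the neighbouring keys lie along the key's x, but in the images they lie across it, on the pinch side. I approached with the jaws partly closed, and the close-up before gripping showed the fingers clear of the grey key.

**Not checked:** I did not compare the positions of the other keys before and after.

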